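Dock the vial tray

ROBOT

A 6-joint arm with a two-finger parallel gripper is mounted at the origin on a cart in front of the work surface, level with it; the furniture and walls round the work are solid. World frame = base frame: x ahead of the robot, y to its left, z up, the work surface at z = 0. Lengths are in m, angles in rad, forces in N, time in s.
With the tool pointing down it reaches from about 0.25 to 0.775 m from the base axis. Payload 4 kg.
Tool frame: the origin (TCP) lies midway between the tips of the shut fingers; the grasp point (between the pads) lies grip_point_offset behind it (grip_point_offset is the distance from the TCP to the grasp point, in m); z points along the fingers, y is the line along which they close (so a half turn about z gives the same grasp; the last joint's range is limited). The gripper opens to 94 mm and grips with 3 to 60 N. Pads are 16 mm wide; open, the fingers measure 119 mm over their backs; the gripper's body (75 mm by 177 mm) begins 78 mm behind the grasp point.
Start: joints at [1.176, 0.087, 1.371, -0, 1.684, -0.103], TCP at [0.158, 0.527, 0.206] pointing down, gripper open.
Joint ranges: [-3.1, 3.1], [-0.76, 2.03], [0.27, 2.55], [-1.08, 4.22], [0.17, 2.65], [-2.57, 2.57]. Speed limits (rad/s): [2.79, 2.79, 3.14, 3.14, 3.14, 3.14].

INTERFACE

Orientations are given as [roll, pitch, yaw] about the fixed x, y, z axes, in that order (R = Rz(yaw) Ry(pitch) Rx(roll)).
In Python, from bench import * gives the robot as it stands. The module is installed in compiled form; this text tells all that it offers.
- The arm moves only by the tool apply_moves, never from a script. Its argument "commands" is a list of rows, each a list of 7 numbers: the turn, a rotation vector about the world's x, y, z in rad, then the shift along the world's x, y, z in m, then the opening in per cent of the stroke, from 0 (shut) to 100 (fully open). In form: [[ax, ay, az, x, y, z, jaw], ...]. A call has exactly 5 rows; each row is the pose to reach, as a shift and turn from the pose commanded when the call began; what a row does not reach only later rows make up. A row lasts 1/10 s, in which the tool goes at most 50 mm and 8.59 degrees, less where a joint would pass 70% of its speed; a pose out of reach is approached as far as the arm can. A call with a gripper value outside its range is refused whole. The fingers move at their own pace and stop on an object; the grip force is fixed at half the most. Time passes only in rows, so rows that repeat a pose let the fingers close, or fill a call up. It gives the time, the measured TCP pose, the force, the opening and the grip force at its end, in the units of the state.
- get_obs(): the state, without advancing time (a new reading comes with each control period).
- snapshot(name): name is "scene" or "top" or "wrist"; returns a dict with "pixels" (384x512x3 uint8, red, green, blue), "vertical_fov" (degrees; the focal length in pixels is half the picture's height over the tangent of half this angle, whatever the lens; pixels are square), "cx", "cy" (the principal point, pixels), "rvec" (rotation vector, rad) and "tvec" (3), from world to camera coordinates, as OpenCV has them. Camera axes: x right, y down, z forward; pixel columns grow to the right and rows downward; lengths in m; the calibration is good to about 2 mm. The wrist camera is an equidistant fisheye: a pixel r from the principal point sees the ray r / f radians off the axis. A picture is of the moment at which its call begins. There is no depth.
- close_job(): hands the job in; it is judged then, once.
Trained networks look in the newest picture that a camera, given by its name, has taken for a name from the list of things; names that differ only in an ending like _2 or _b are one class to them, and where a whole thing is asked for, a point or a joint stands for the part that bears it (a point fixed in the world has none). Each returns a list of dicts, best first, with "score" (0 to 1); they miss things now and then, are a little off and sometimes report something else, mostly with a low value. They report only what shows in the picture. A call takes as long as a camera call. They do not tell look-alikes from the thing itself.
- masks_of(camera, query): "mask" (384x512 bool, what is visible of it) and "extent" ([left, top, right, bottom] in pixels, round what is visible of it).
- place_of(camera, query): "pixel" ([column, row] in pixels: a listed point, or the origin of a listed thing).
The state is a dict: "time": time; "joint_positions": joint angles; "qvel": joint speeds; "joint_torque": joint torques, N m; "tool_pos": TCP position; "ee_rot": TCP orientation; "wrist_force": force on the tool from outside, world axes, zero at the start; "wrist_torque": the same for the moment, N m; "width": finger opening in m; "finger_force": force on a finger pad.
Only numpy, scipy, OpenCV 4.12 (cv2) and the standard library are available. Lean on these libraries where they do the work, as an engineer would, in place of code of your own. Each camera call takes 0.05 s, during which the arm holds its last target. There are 200 camera calls.

TASK

Hook your fingertips behind the far wall of the steel vial tray and drag it towards you, flat on the worktop, between the dock's two guide rails until it is fully home against the stop bar with the seat switch pressed in, never loading it with more than 30 N. Then swing the gate all the way round behind the tray so that it is locked in, and let go. Keep the vials standing in their holes and leave the other things alone.

Things in the scene. Friction and masses are not known exactly. Their poses are not given: they have to be found in the camera images.
- tray: Loose steel vial tray, 90 mm (its x) by 120 mm (its y) by 42 mm high, 0.3 to 0.65 kg, friction unknown. Origin: centre of its underside; +x away from the robot. It starts 80 to 120 mm short of home, up to 8 mm sideways off and 0.12 rad turned from the dock. Three vials, reaching 64 mm above the worktop, stand in its near row of holes (x = -20 mm); the far row (x = +20 mm) is empty.
- tray_far_lip (a point): Middle of the outer top edge of the tray's far wall, 42 mm up; axes as the tray's. Outside the far wall is free down to the worktop; inside, a white hole plate 7 mm below the rim closes the tray. Pulled off its middle the tray turns; two fingertips 50 to 85 mm apart behind the far wall square it up.
- dock: Fixed aluminium dock. Origin on the worktop midway between its rails; +x points away from the robot along the rails, so the tray comes home along -x. Rails 16 mm high, inner faces at y = +-63 mm (3 mm play each side) from x = -51 to 55 mm, then flaring to y = +-77 mm at x = 85 mm. A fixed lab jack stands to the right.
- dock_stop (a point): Nominal place of the stop bar's face: 0,0 of the dock, on the worktop; axes as the dock's. The rigid bar (90 mm wide, its top 41 mm up) is clamped anywhere from 7 mm nearer to 7 mm farther along the dock's x and its true place is not measured: find it by feel, the pull rises steeply there. With the tray home the tray's origin is 45 mm beyond the true face.
- gate_pivot (a point): Axis of the swing gate's pivot, on the worktop at x = 120, y = 94 mm of the dock; axes as the dock's.
- seat_switch (a joint): Travel (m) of the small black plunger in the middle of the stop bar, 22 mm above the worktop: 0 = free (4 mm proud of the bar's face), 0.004 = pressed flush by the tray's near wall. Its spring is weak (0.4 N); the tray stays where it is left.
- gate (a joint): Angle (rad) of the steel swing gate, growing clockwise seen from above: at 0 the bar points 30 degrees left of the dock's +x, at 0.524 along the dock's +x, at 2.094 (end of travel) along its -y, its rubber bumper then 4 to 18 mm behind the far wall of the docked tray. Starts at 0 to 0.25, stays where left, turns easily (0.02 N m). It cannot pass a tray that is not home.
- gate_knob (a point): Centre of the top of the gate's upright black knob, 66 mm above the worktop, 52 mm from the pivot; knob 14 mm across, standing 42 mm above the steel bar (12 mm wide, its top 24 mm above the worktop). A fixed shaker 92 mm high stands 45 mm or more to the knob's left: come down with the fingers about 40 mm open.
- vial_a: Vial, 28 mm across and 60 mm high, standing in the tray's near row; origin at the centre of its underside.
- vial_b: Vial like vial_a, standing in the tray's near row.
- vial_c: Vial like vial_a, standing in the tray's near row.
- timer: Bystander: flat timer, 64x64x19 mm, lying left of the dock near the front edge; origin at the centre of its underside.
- petri_dish: Bystander: petri dish, 60 mm across, 14 mm high, farther left of the dock near the front edge; origin as above.
- label_tape: Bystander: roll of tape, 62 mm across, 19 mm high, lying behind the tray to the left; origin as above.
- stopper_c: Bystander: dark rubber stopper, 32 mm across, 28 mm high, behind the tray; origin as above.
Not all that is in view belongs to the job. Leave any blue or orange look-alike of the vial_b alone.

How it is judged:
On the way, in this order (a step that is already met when the one before it is completed fails the run):
1. fingertips hooked behind the tray's far wall, pulling on it (x of the grasp point in the frame of tray above 0.03 m and contact force between the fingers and tray above 0.5 N), for 0.2 s.
2. tray home against the stop, seat switch pressed at least 2.5 mm, gate still open (value of joint seat_switch above 0.0025 m and angle between the x axis of tray and the x axis of dock, either way round below 0.07 rad and value of joint gate below 1.2 rad), for 0.2 s.
3. gate swung shut behind the tray (value of joint gate above 1.92 rad), for 0.2 s.
At the end, for the whole second after the job is handed in: The tray lies flat and at rest in the dock, square to it within 4 degrees, with the seat switch pressed at least 2.5 of its 4 mm (tray within 1.5 mm of the stop); the gate is turned to at least 1.92 rad behind it; the three vials stand upright (within 14 degrees) in the tray (value of joint seat_switch above 0.0025 m and value of joint gate above 1.92 rad and angle between the x axis of tray and the x axis of dock, either way round below 0.07 rad and height (world z) of tray below 0.004 m and linear speed of tray below 0.01 m/s and angle between each of vial_a, vial_b, vial_c's own z axis and vertical below 0.25 rad and horizontal distance between each of vial_a, vial_b, vial_c and tray below 0.055 m); the robot touches nothing.
It fails at once if the tray is loaded by the robot with more than 30 N (contact force between any of the fingers, the arm and tray above 30 N).
It fails at once if the tray is lifted or tipped (height (world z) of tray above 0.012 m or angle between tray's own z axis and vertical above 0.15 rad).
It fails at once if a bystander is moved more than 20 mm (distance of any of timer, petri_dish, label_tape, stopper_c from where it was at the start of the episode above 0.02 m).
It also fails if it takes over 72 s, if anything falls off the work surface, if the arm or the gripper's body presses on something with over 40 N, if the wrist force passes 120 N, or if a joint passes its speed limit or range.

## Working session

There is one attempt and no reset: what is moved stays moved. The work goes in short steps, Python scripts to look and compute and a tool call to move; the robot and the scene stay as the last step left them, time stands still between calls to the robot, and variables do not carry over. Pictures are saved under pics/ and viewed, at most 10 in all, crops included, and the job is handed in when it is done.

Besides the shell and the picture viewer there is one more tool, called after "Request:" as a command line: name --pt "numbers of a row" for each row, then --argument value for the rest. apply_moves: Moves the arm, as the interface text tells. Its arguments: {"type":"object","properties":{"commands":{"type":"array"}},"required":["commands"]}

```bash
mkdir -p pics; cat > h.py <<'E'
from bench import *
import numpy as np, cv2
def ray(s,px):
    R=cv2.Rodrigues(np.array(s["rvec"],float))[0]; t=np.array(s["tvec"],float).ravel()
    f=192/np.tan(np.radians(s["vertical_fov"])/2)
    u=(np.array(px,float)-[s["cx"],s["cy"]])
    if s.get("fish"):
        r=np.hypot(*u); th=r/f; d=np.array([*(u/max(r,1e-9)*np.sin(th)),np.cos(th)])
    else: d=np.array([*(u/f),1.])
    return -R.T@t, R.T@d
def at(s,px,z):
    o,d=ray(s,px); return (o+d*(z-o[2])/d[2])[:2]
def proj(s,P):
    R=cv2.Rodrigues(np.array(s["rvec"],float))[0]; p=R@np.array(P,float)+np.array(s["tvec"],float).ravel()
    f=192/np.tan(np.radians(s["vertical_fov"])/2)
    if s.get("fish"):
        r=np.hypot(p[0],p[1]); th=np.arctan2(r,p[2]); u=p[:2]/max(r,1e-9)*th*f
    else: u=p[:2]/p[2]*f
    return u+[s["cx"],s["cy"]]
def snap(n):
    s=dict(snapshot(n)); s["fish"]=n=="wrist"; return s
def save(s,fn,crop=None,k=1):
    im=cv2.cvtColor(s["pixels"],cv2.COLOR_RGB2BGR)
    if crop: im=im[crop[1]:crop[3],crop[0]:crop[2]]
    cv2.imwrite("pics/"+fn,cv2.resize(im,None,fx=k,fy=k,interpolation=cv2.INTER_CUBIC))
E
python3 - <<'E'
from h import *
o=get_obs(); print({k:np.round(v,3) for k,v in o.items()})
Z=dict(tray=0,tray_far_lip=.042,dock=0,dock_stop=0,gate_pivot=0,gate_knob=.066,vial_a=.004,timer=0,petri_dish=0,label_tape=0,stopper_c=0)
for n in("scene","top"):
    s=snap(n); save(s,n+"0.png"); print(n,s["tvec"],s["vertical_fov"])
    for q,z in Z.items():
        print(q,[(round(d["score"],2),np.round(d["pixel"]).tolist(),np.round(at(s,d["pixel"],z),4).tolist()) for d in place_of(n,q)[:5]])
E
```

```text
{'time': np.float64(0.0), 'joint_positions': array([ 1.176,  0.088,  1.372,  0.   ,  1.684, -0.103]), 'qvel': array([-0.002, -0.001, -0.002,  0.   ,  0.001, -0.001]), 'joint_torque': array([-0.0000e+00, -3.4019e+01, -3.0242e+01,  7.2000e-02,  3.3000e-02,
       -0.0000e+00]), 'tool_pos': array([0.158, 0.526, 0.204]), 'ee_rot': array([-3.139, -0.   ,  2.85 ]), 'wrist_force': array([-0.294, -0.095, -0.638]), 'wrist_torque': array([-0.013, -0.026,  0.022]), 'finger_force': np.float64(0.0), 'width': np.float64(0.094)}
scene [0.13481656 0.50237394 0.84041888] 42.42475862819156
tray [(0.97, [255.0, 215.0], [0.5281, -0.3668])]
tray_far_lip [(0.58, [239.0, 189.0], [0.5949, -0.3763])]
dock [(0.88, [295.0, 236.0], [0.4054, -0.3803]), (0.74, [172.0, 210.0], [0.6996, -0.2317])]
dock_stop [(0.96, [296.0, 236.0], [0.4032, -0.3836])]
gate_pivot [(0.78, [238.0, 231.0], [0.5227, -0.2957])]
gate_knob [(0.7, [214.0, 211.0], [0.5682, -0.2631])]
vial_a [(0.77, [242.0, 167.0], [0.6822, -0.4783]), (0.69, [342.0, 206.0], [0.3772, -0.5442]), (0.62, [255.0, 215.0], [0.5248, -0.3628]), (0.61, [248.0, 222.0], [
[... 601 characters left out ...]
0.93, [209.0, 205.0], [0.5152, -0.2706]), (0.69, [233.0, 204.0], [0.5169, -0.3323])]
gate_knob [(0.56, [251.0, 246.0], [0.409, -0.3797]), (0.46, [201.0, 183.0], [0.5638, -0.2585])]
vial_a [(0.72, [280.0, 144.0], [0.6745, -0.4593]), (0.66, [264.0, 203.0], [0.5183, -0.4137]), (0.6, [313.0, 263.0], [0.3623, -0.5353]), (0.58, [363.0, 261.0], [0.3647, -0.6626]), (0.46, [252.0, 204.0], [0.515, -0.3824])]
timer [(0.55, [185.0, 261.0], [0.3718, -0.2083])]
petri_dish [(0.88, [150.0, 261.0], [0.3752, -0.1188])]
label_tape [(0.97, [192.0, 141.0], [0.6882, -0.2268])]
stopper_c [(0.67, [210.0, 204.0], [0.5175, -0.2722]), (0.44, [230.0, 139.0], [0.691, -0.3265]), (0.16, [200.0, 182.0], [0.5758, -0.2465])]
```

```bash
python3 - <<'E'
from h import *
s=snap("top"); save(s,"top1.png",(130,100,400,290),2.9)
s=snap("scene"); save(s,"scene1.png",(130,120,400,310),2.9)
E
```

```text
(no output)
```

View pics/top1.png

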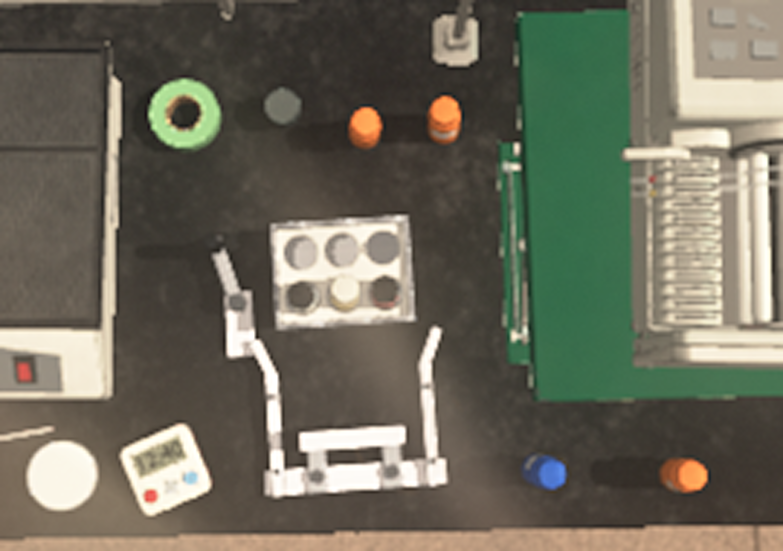

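View pics/scene1.png

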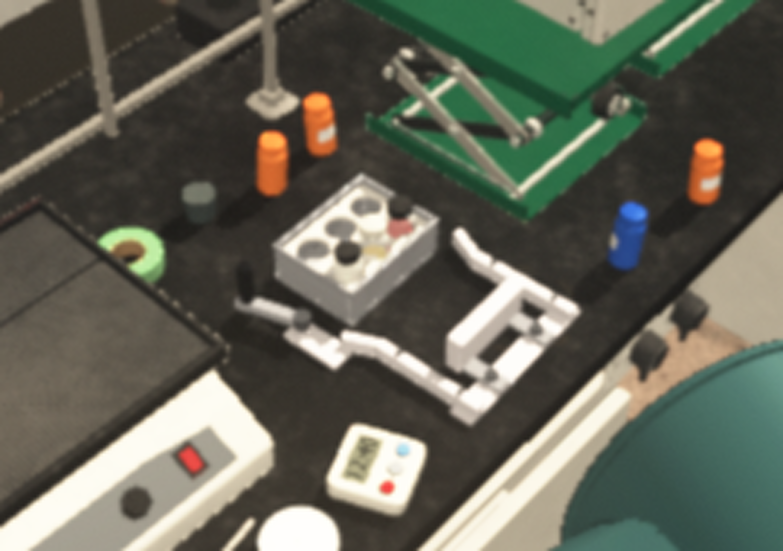

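Look-alikes in the top picture are the orange bottles at about (256,144), (283,141) and (366,264) and the blue bottle at (318,262). The wanted vials stand in the tray's near row, at about (234,202), (249,201) and (263,201). The tray is the only silver tray, at (247,194). The black knob is at about (206,184), and the dock is the white frame around (252,245).

```bash
python3 - <<'E'
from h import *
s=snap("top")
print(np.round(ray(s,(256,192))[0],3))
def c(u,v,z): return at(s,(130+u/2.9,100+v/2.9),z)
T=[c(*p,.042) for p in((270,225),(408,215),(414,318),(278,328))]
print("tray corners FL FR NR NL",np.round(T,4).tolist())
T=np.array(T);ctr=T.mean(0);a=(T[0]+T[1]-T[2]-T[3]);b=(T[0]+T[3]-T[1]-T[2])
print("ctr",ctr,"yaw",np.arctan2(a[1],a[0]),np.arctan2(-b[0],b[1]), np.linalg.norm(a)/2,np.linalg.norm(b)/2)
for n,p in dict(stopL=(300,438,.041),stopR=(405,432,.041),railLtop=(277,378,.016),railLbot=(286,465,.016),railRtop=(421,385,.016),railRbot=(427,460,.016),flL=(258,343,.016),flR=(435,330,.016),knob=(222,243,.066),pivot=(237,301,.03),jackL=(503,360,0),jackR=(520,15,0),stopperc=(283,105,.028),shaker=(115,395,.05)).items(): print(n,np.round(c(*p),4))
# segment-based
m=masks_of("top","tray")
for d in m[:2]: print(d["score"],d["extent"])
save(s,"tz.png",(200,165,290,275),6)
E
```

```text
[ 0.43  -0.388  0.993]
tray corners FL FR NR NL [[0.5807, -0.3113], [0.5872, -0.4314], [0.4973, -0.4344], [0.491, -0.3173]]
ctr [ 0.53905354 -0.37359072] yaw 0.04982662511029042 0.05381310435583989 0.08988685849978383 0.11881539197471812
stopL [ 0.397  -0.3349]
stopR [ 0.4004 -0.4244]
railLtop [ 0.4487 -0.314 ]
railLbot [ 0.3731 -0.321 ]
railRtop [ 0.4402 -0.4403]
railRbot [ 0.3751 -0.4439]
flL [ 0.4798 -0.2975]
flR [ 0.4882 -0.4539]
knob [ 0.5623 -0.2724]
pivot [ 0.516  -0.2808]
jackL [ 0.4612 -0.515 ]
jackR [ 0.7797 -0.5417]
stopperc [ 0.6912 -0.3229]
shaker [ 0.4363 -0.179 ]
0.66 [223.4, 173.3, 270.6, 218.6]
```

View pics/tz.png

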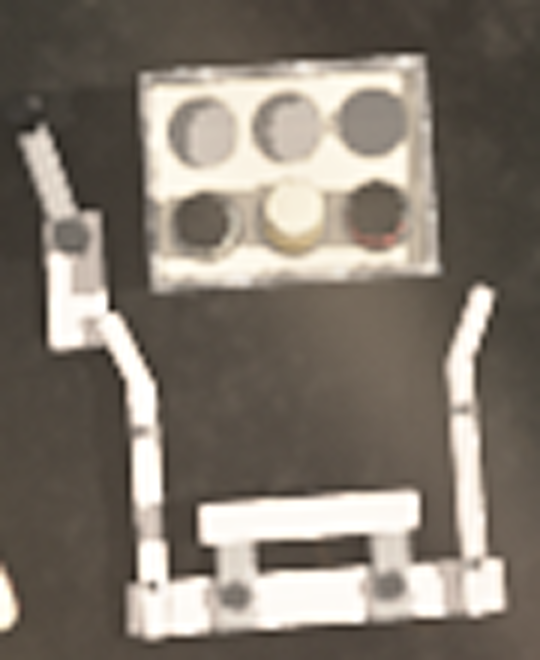

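Request:
apply_moves --pt "0 0 0.1 0.112 -0.224 0 65" --pt "0 0 0.1 0.112 -0.224 0 65" --pt "0 0 0.1 0.112 -0.224 0 65" --pt "0 0 0.1 0.112 -0.224 0 65" --pt "0 0 0.1 0.112 -0.224 0 65"

```text
time: 1.9
tool_pos: [0.2704, 0.3015, 0.2057]
ee_rot: [3.141, 0.001, 2.951]
wrist_force: [1.0, -0.3, -0.1]
width: 0.0614
finger_force: 0.0
```

Request:
apply_moves --pt "0 0 0.1 0.112 -0.224 0 65" --pt "0 0 0.1 0.112 -0.224 0 65" --pt "0 0 0.1 0.112 -0.224 0 65" --pt "0 0 0.1 0.112 -0.224 0 65" --pt "0 0 0.1 0.112 -0.224 0 65"

```text
time: 2.4
tool_pos: [0.3819, 0.0786, 0.2059]
ee_rot: [3.141, 0.002, 3.05]
wrist_force: [1.1, 0.5, 0.4]
width: 0.0609
finger_force: 0.0
```

Request:
apply_moves --pt "0 0 0.1 0.112 -0.224 0 65" --pt "0 0 0.1 0.112 -0.224 0 65" --pt "0 0 0.1 0.112 -0.224 0 65" --pt "0 0 0.1 0.112 -0.224 0 65" --pt "0 0 0.1 0.112 -0.224 0 65"

```text
time: 2.9
tool_pos: [0.4937, -0.1452, 0.2057]
ee_rot: [3.141, 0.001, -3.134]
wrist_force: [0.8, 0.9, 0.5]
width: 0.0612
finger_force: 0.0
```

Request:
apply_moves --pt "0 0 0.045 0.115 -0.224 0 65" --pt "0 0 0.045 0.115 -0.224 0 65" --pt "0 0 0.045 0.115 -0.224 0 65" --pt "0 0 0.045 0.115 -0.224 0 65" --pt "0 0 0.045 0.115 -0.224 0 65"

```text
time: 3.4
tool_pos: [0.608, -0.3674, 0.2053]
ee_rot: [3.141, 0.0, -3.089]
wrist_force: [0.9, 0.6, -0.0]
width: 0.0613
finger_force: 0.0
```

```bash
python3 - <<'E'
from h import *
s=snap("wrist"); save(s,"w0.png",None,1.5); o,d=ray(s,(s["cx"],s["cy"])); print(np.round(o,3),np.round(d,2))
Z=dict(tray=0,tray_far_lip=.042,dock_stop=0,gate_pivot=0,gate_knob=.066,stopper_c=0)
for q,z in Z.items():
    print(q,[(round(d["score"],2),np.round(d["pixel"]).tolist(),np.round(at(s,d["pixel"],z),4).tolist()) for d in place_of("wrist",q)[:3]])
o=get_obs();print(o["tool_pos"],o["ee_rot"])
E
```

```text
[ 0.529 -0.372  0.384] [ 0.27  0.01 -0.96]
tray [(0.56, [256.0, 122.0], [0.5419, -0.3739]), (0.44, [253.0, 167.0], [0.6013, -0.3742])]
tray_far_lip [(0.77, [253.0, 164.0], [0.5895, -0.3737])]
dock_stop []
gate_pivot [(0.88, [329.0, 110.0], [0.5194, -0.2798])]
gate_knob [(0.77, [352.0, 155.0], [0.5676, -0.2644]), (0.18, [253.0, 106.0], [0.522, -0.3774])]
stopper_c [(0.88, [287.0, 232.0], [0.6907, -0.3214])]
[ 0.60727246 -0.36419889  0.20721264] [-3.14081122e+00  1.58401777e-03 -3.08723499e+00]
```

View pics/w0.png

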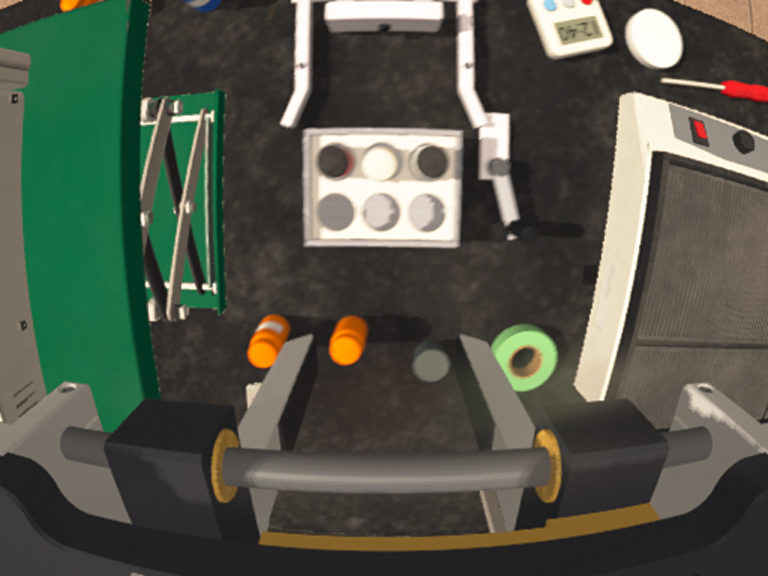

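The wrist picture shows the tray square to the gripper. Its far wall is at row 164 (original pixels), the ground behind it is clear, and the knob is near (344,155). I'll go down behind the wall.

Request:
apply_moves --pt "0 0 0 0.003 -0.003 -0.045 65" --pt "0 0 0 0.003 -0.003 -0.09 65" --pt "0 0 0 0.003 -0.003 -0.135 65" --pt "0 0 0 0.003 -0.003 -0.17 65" --pt "0 0 0 0.003 -0.003 -0.19 65"

```text
time: 4.25
tool_pos: [0.6086, -0.3655, 0.0134]
ee_rot: [3.139, -0.003, -3.087]
wrist_force: [0.1, -0.2, -0.6]
width: 0.0611
finger_force: 0.0
```

Request:
apply_moves --pt "0 0 0 0 0 0 65" --pt "0 0 0 -0.002 0 0 65" --pt "0 0 0 -0.005 0 0 65" --pt "0 0 0 -0.007 0 0 65" --pt "0 0 0 -0.009 0 0 65"

```text
time: 4.75
tool_pos: [0.6019, -0.3691, 0.0177]
ee_rot: [-3.14, 0.003, -3.088]
wrist_force: [0.5, 0.4, 0.9]
width: 0.0612
finger_force: 0.0
```

Request:
apply_moves --pt "0 0 0 -0.002 0 0 65" --pt "0 0 0 -0.004 0 0 65" --pt "0 0 0 -0.006 0 0 65" --pt "0 0 0 -0.008 0 0 65" --pt "0 0 0 -0.01 -0.001 0 65"

```text
time: 5.25
tool_pos: [0.5924, -0.369, 0.0158]
ee_rot: [3.141, 0.002, -3.088]
wrist_force: [4.5, 2.4, 0.2]
width: 0.061
finger_force: 2.1
```

Request:
apply_moves --pt "0 0 0 -0.002 0 0 65" --pt "0 0 0 -0.004 0 0 65" --pt "0 0 0 -0.006 0 0 65" --pt "0 0 0 -0.008 0 0 65" --pt "0 0 0 -0.01 -0.001 0 65"

```text
time: 5.75
tool_pos: [0.5815, -0.3702, 0.0157]
ee_rot: [3.141, 0.001, -3.088]
wrist_force: [4.2, 2.2, 0.9]
width: 0.0613
finger_force: 2.5
```

Request:
apply_moves --pt "0 0 0 -0.004 0 0 65" --pt "0 0 0 -0.008 0 0 65" --pt "0 0 0 -0.012 -0.001 0 65" --pt "0 0 0 -0.016 -0.001 0 65" --pt "0 0 0 -0.02 -0.001 0 65"

```text
time: 6.25
tool_pos: [0.5612, -0.3718, 0.0157]
ee_rot: [-3.141, 0.001, -3.088]
wrist_force: [5.9, -0.1, 3.9]
width: 0.061
finger_force: 3.5
```

```bash
python3 - <<'E'
from h import *
s=snap("wrist"); save(s,"w1.png",(140,0,390,220),3.2)
for q,z in dict(tray=0,tray_far_lip=.042,gate_knob=.066).items():
    print(q,[(round(d["score"],2),np.round(d["pixel"]).tolist(),np.round(at(s,d["pixel"],z),4).tolist()) for d in place_of("wrist",q)[:2]])
o=get_obs();print(o["time"],o["tool_pos"],o["wrist_force"])
E
```

```text
tray [(0.88, [255.0, 147.0], [0.5053, -0.3771])]
tray_far_lip [(0.6, [252.0, 242.0], [0.5531, -0.3758])]
gate_knob [(0.97, [439.0, 284.0], [0.5678, -0.2632])]
6.45 [ 0.56047698 -0.37176819  0.01561999] [ 2.74703841 -0.04521245  1.65618763]
```

View pics/w1.png

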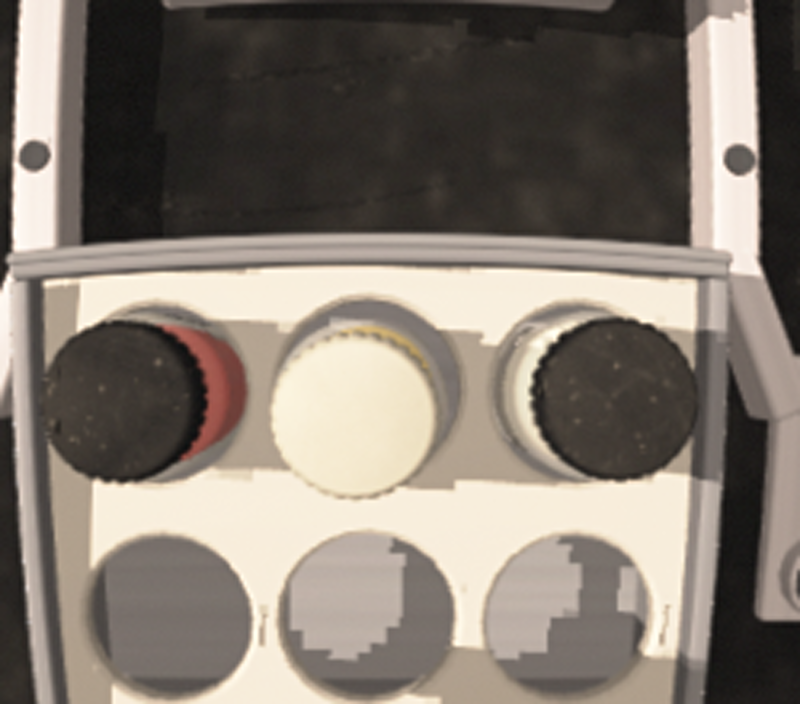

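The tray is square and nearly centred between the rail mouths, with all three vials upright. I'll keep dragging.

Request:
apply_moves --pt "0 0 0 -0.004 0 0 65" --pt "0 0 0 -0.008 0 0 65" --pt "0 0 0 -0.012 0 0 65" --pt "0 0 0 -0.016 0 0 65" --pt "0 0 0 -0.02 0 0 65"

```text
time: 6.95
tool_pos: [0.5417, -0.3715, 0.0156]
ee_rot: [-3.141, 0.001, -3.088]
wrist_force: [3.8, -0.1, -1.5]
width: 0.0612
finger_force: 1.8
```

Request:
apply_moves --pt "0 0 0 -0.003 0 0 65" --pt "0 0 0 -0.006 0 0 65" --pt "0 0 0 -0.009 0 0 65" --pt "0 0 0 -0.012 -0.001 0 65" --pt "0 0 0 -0.015 -0.001 0 65"

```text
time: 7.45
tool_pos: [0.5265, -0.3723, 0.0156]
ee_rot: [3.141, 0.001, -3.088]
wrist_force: [5.0, 0.1, -0.8]
width: 0.0609
finger_force: 1.9
```

Request:
apply_moves --pt "0 0 0 -0.003 0 0 65" --pt "0 0 0 -0.006 0 0 65" --pt "0 0 0 -0.009 -0.001 0 65" --pt "0 0 0 -0.012 -0.001 0 65" --pt "0 0 0 -0.014 -0.001 0 65"

```text
time: 7.95
tool_pos: [0.5123, -0.3734, 0.0155]
ee_rot: [3.141, 0.0, -3.088]
wrist_force: [4.1, -0.4, -1.1]
width: 0.0606
finger_force: 1.8
```

Request:
apply_moves --pt "0 0 0 -0.001 0 0 65" --pt "0 0 0 -0.002 0 0 65" --pt "0 0 0 -0.003 0 0 65" --pt "0 0 0 -0.004 0 0 65" --pt "0 0 0 -0.005 0 0 65"

```text
time: 8.45
tool_pos: [0.5074, -0.3735, 0.0155]
ee_rot: [3.142, 0.0, -3.088]
wrist_force: [5.1, -0.1, 1.1]
width: 0.0613
finger_force: 2.5
```

Request:
apply_moves --pt "0 0 0 -0.0007 0 0 65" --pt "0 0 0 -0.0014 0 0 65" --pt "0 0 0 -0.002 0 0 65" --pt "0 0 0 -0.0026 0 0 65" --pt "0 0 0 -0.003 0 0 65"

```text
time: 8.95
tool_pos: [0.5065, -0.3736, 0.0156]
ee_rot: [-3.141, 0.005, -3.089]
wrist_force: [10.7, -0.8, -1.7]
width: 0.0611
finger_force: 5.3
```

Request:
apply_moves --pt "0 0 0 -0.0003 0 0 65" --pt "0 0 0 -0.0006 0 0 65" --pt "0 0 0 -0.001 0 0 65" --pt "0 0 0 -0.001 0 0 65" --pt "0 0 0 -0.001 0 0 65"

```text
time: 9.45
tool_pos: [0.5065, -0.3737, 0.0157]
ee_rot: [-3.14, 0.007, -3.089]
wrist_force: [12.7, -0.7, -2.7]
width: 0.0614
finger_force: 6.1
```

```bash
python3 - <<'E'
from h import *
o=get_obs();print(o["time"],o["tool_pos"],o["wrist_force"],o["wrist_torque"])
s=snap("top"); a=s["pixels"]; s2=snap("scene")
A=cv2.resize(cv2.cvtColor(a[190:265,215:285],cv2.COLOR_RGB2BGR),(0,0),fx=5.6,fy=5.6,interpolation=2)
B=cv2.resize(cv2.cvtColor(s2["pixels"][180:255,230:300],cv2.COLOR_RGB2BGR),(0,0),fx=5.6,fy=5.6,interpolation=2)
cv2.imwrite("pics/home.png",np.hstack([A,B]))
E
```

```text
9.45 [ 0.50654791 -0.37367189  0.01567771] [12.73091904 -0.66927981 -2.70792767] [-0.03254254 -2.13502417 -0.15661084]
```

View pics/home.png

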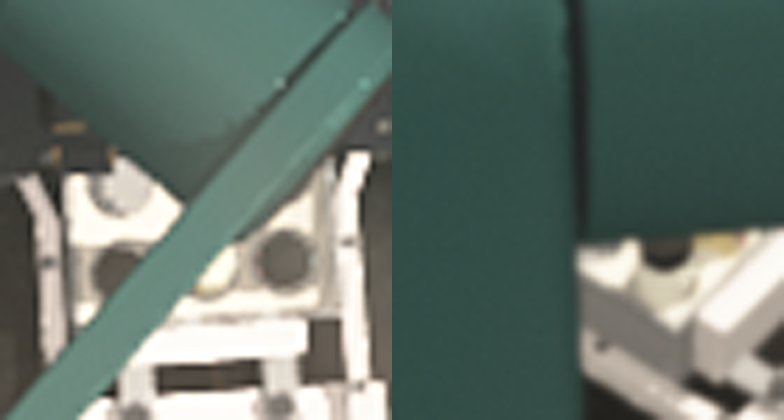

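Request:
apply_moves --pt "0 0 0 -0.0005 0 0 65" --pt "0 0 0 -0.001 0 0 65" --pt "0 0 0 -0.0015 0 0 65" --pt "0 0 0 -0.0015 0 0 65" --pt "0 0 0 -0.0015 0 0 65"

```text
time: 10.05
tool_pos: [0.5066, -0.3737, 0.0161]
ee_rot: [-3.14, 0.01, -3.089]
wrist_force: [15.7, 0.1, -2.1]
width: 0.061
finger_force: 7.7
```

```bash
python3 - <<'E'
from h import *
s=snap("wrist"); save(s,"w2.png",(130,0,400,200),2.9)
o=get_obs();print(o["time"],o["tool_pos"],o["wrist_force"])
E
```

```text
10.1 [ 0.50660191 -0.3736448   0.01608828] [14.80923362 -0.841074   -2.44513436]
```

View pics/w2.png

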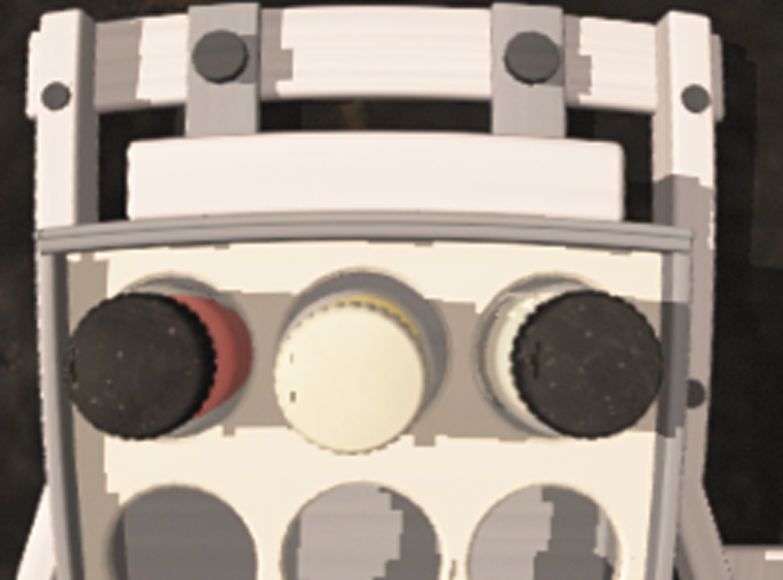

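The tray's near wall is flush against the stop bar along its whole width, with the vials upright, and 15 N of pull gives no more motion, so it is home. I'll back off and lift.

Request:
apply_moves --pt "0 0 0 0.004 0 0 65" --pt "0 0 0 0.008 0 0 65" --pt "0 0 0 0.016 0 0 65" --pt "0 0 0 0.024 0 0 65" --pt "0 0 0 0.024 0 0 65"

```text
time: 10.6
tool_pos: [0.5261, -0.3733, 0.015]
ee_rot: [3.141, -0.001, -3.088]
wrist_force: [0.2, 0.3, -0.1]
width: 0.0611
finger_force: 0.0
```

Request:
apply_moves --pt "0 0 0 0.004 0 0.04 42" --pt "0 0 0 0.008 0 0.08 42" --pt "0 0 0 0.012 0 0.12 42" --pt "0 0 0 0.03 0.04 0.135 42" --pt "0 0 0 0.042 0.08 0.135 42"

```text
time: 11.1
tool_pos: [0.5696, -0.2947, 0.155]
ee_rot: [-3.137, 0.006, -3.091]
wrist_force: [0.7, -0.0, -0.5]
width: 0.0394
finger_force: 0.0
```

```bash
python3 - <<'E'
from h import *
s=snap("wrist")
for q,z in dict(tray=0,tray_far_lip=.042,gate_knob=.066,gate_pivot=0).items():
    print(q,[(round(d["score"],2),np.round(d["pixel"]).tolist(),np.round(at(s,d["pixel"],z),4).tolist()) for d in place_of("wrist",q)[:2]])
s=snap("top")
for q,z in dict(tray=0,tray_far_lip=.042,gate_knob=.066,gate_pivot=0).items():
    print(q,[(round(d["score"],2),np.round(d["pixel"]).tolist(),np.round(at(s,d["pixel"],z),4).tolist()) for d in place_of("top",q)[:2]])
o=get_obs();print(o["time"],o["tool_pos"],o["wrist_force"],o["ee_rot"])
E
```

```text
tray [(0.84, [187.0, 74.0], [0.4496, -0.3818]), (0.22, [181.0, 118.0], [0.5008, -0.387])]
tray_far_lip [(0.56, [178.0, 118.0], [0.4992, -0.3781]), (0.4, [185.0, 77.0], [0.4579, -0.3725])]
gate_knob [(0.87, [286.0, 198.0], [0.5688, -0.2685]), (0.69, [156.0, 60.0], [0.4436, -0.3958])]
gate_pivot [(0.92, [274.0, 137.0], [0.5183, -0.2802])]
tray [(0.89, [249.0, 229.0], [0.4511, -0.3729])]
tray_far_lip [(0.67, [250.0, 210.0], [0.4976, -0.3779])]
gate_knob [(0.61, [201.0, 185.0], [0.5598, -0.2598])]
gate_pivot [(0.84, [211.0, 205.0], [0.5164, -0.2761]), (0.42, [251.0, 209.0], [0.5036, -0.3806])]
11.6 [ 0.56719357 -0.29452412  0.14994733] [ 0.09688951  0.62811375 -0.55584252] [ 3.14114296e+00 -9.10386603e-04 -3.09005957e+00]
```

Request:
apply_moves --pt "0 0 0 0 0.029 0 42" --pt "0 0 0 0 0.029 -0.03 42" --pt "0 0 0 0 0.029 -0.06 42" --pt "0 0 0 0 0.029 -0.06 42" --pt "0 0 0 0 0.029 -0.06 42"

```text
time: 12.1
tool_pos: [0.5673, -0.2649, 0.0901]
ee_rot: [3.141, -0.001, -3.089]
wrist_force: [-0.1, -0.3, 0.5]
width: 0.0395
finger_force: 0.0
```

```bash
python3 - <<'E'
from h import *
s=snap("wrist"); save(s,"w3.png",(140,130,400,330),2.9)
print([(round(d["score"],2),np.round(d["pixel"]).tolist(),np.round(at(s,d["pixel"],.066),4).tolist()) for d in place_of("wrist","gate_knob")[:2]])
o=get_obs();print(o["time"],o["tool_pos"],o["wrist_force"],proj(s,o["tool_pos"]))
E
```

```text
[(0.65, [261.0, 227.0], [0.5704, -0.2626])]
12.2 [ 0.56871312 -0.26553592  0.09252476] [0.4011274  0.02508412 0.80536651] [257.04342323 239.69001855]
```

View pics/w3.png

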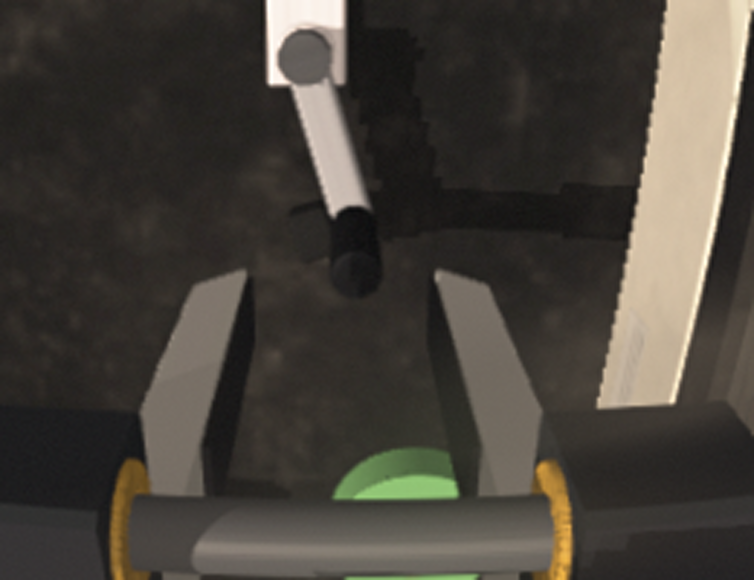

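The knob is centred between the fingertips, and the shaker is well clear on the right. I'll go down and grip it.

Request:
apply_moves --pt "0 0 0 0.001 0.002 -0.025 42" --pt "0 0 0 0.001 0.002 -0.05 42" --pt "0 0 0 0.001 0.002 -0.05 42" --pt "0 0 0 0.001 0.002 -0.05 20" --pt "0 0 0 0.001 0.002 -0.05 5"

```text
time: 12.7
tool_pos: [0.5703, -0.2634, 0.0432]
ee_rot: [-3.139, 0.004, -3.089]
wrist_force: [0.2, -0.2, -0.0]
width: 0.0265
finger_force: 0.0
```

Request:
apply_moves --pt "0 0 0 0 0 0 5" --pt "0 0 0 0 0 0 5" --pt "0 0 0 0 0 0 5" --pt "0 0 0 0 0 0 5" --pt "0 0 0 0 0 0 5"

```text
time: 13.2
tool_pos: [0.57, -0.2628, 0.0423]
ee_rot: [-3.14, 0.003, -3.088]
wrist_force: [0.4, 0.6, 6.0]
width: 0.0135
finger_force: 30.0
```

Request:
apply_moves --pt "0 0 0 0.001 -0.005 0 5" --pt "0 0 0 0.002 -0.01 0 5" --pt "0 0 0 0.0025 -0.016 0 5" --pt "0 0 0 0.002 -0.021 0 5" --pt "0 0 0 0.0013 -0.026 0 5"

```text
time: 13.7
tool_pos: [0.574, -0.2864, 0.0423]
ee_rot: [3.139, 0.009, -3.088]
wrist_force: [3.7, 5.3, 2.6]
width: 0.0134
finger_force: 30.0
```

Request:
apply_moves --pt "0 0 0 -0.0013 -0.005 0 5" --pt "0 0 0 -0.003 -0.01 0 5" --pt "0 0 0 -0.0055 -0.015 0 5" --pt "0 0 0 -0.01 -0.0215 0 5" --pt "0 0 0 -0.0146 -0.0272 0 5"

```text
time: 14.2
tool_pos: [0.558, -0.3142, 0.0421]
ee_rot: [3.139, 0.006, -3.088]
wrist_force: [3.6, 3.8, 4.6]
width: 0.0134
finger_force: 30.0
```

Request:
apply_moves --pt "0 0 0 -0.006 -0.005 0 5" --pt "0 0 0 -0.012 -0.0085 0 5" --pt "0 0 0 -0.0175 -0.0112 0 5" --pt "0 0 0 -0.0225 -0.0127 0 5" --pt "0 0 0 -0.0274 -0.0139 0 5"

```text
time: 14.7
tool_pos: [0.5308, -0.3285, 0.042]
ee_rot: [3.141, 0.006, -3.088]
wrist_force: [3.5, 3.1, 4.0]
width: 0.0131
finger_force: 30.0
```

Request:
apply_moves --pt "0 0 0 -0.003 0 0 5" --pt "0 0 0 -0.005 -0.0005 0 5" --pt "0 0 0 -0.007 -0.0005 0 5" --pt "0 0 0 -0.007 -0.0005 0 5" --pt "0 0 0 -0.007 -0.0005 0 5"

```text
time: 15.2
tool_pos: [0.5238, -0.3296, 0.042]
ee_rot: [-3.141, 0.006, -3.089]
wrist_force: [4.2, 1.4, 3.0]
width: 0.0132
finger_force: 30.0
```

Request:
apply_moves --pt "0 0 0 -0.001 0 0 5" --pt "0 0 0 -0.002 0 0 5" --pt "0 0 0 -0.003 0 0 5" --pt "0 0 0 -0.004 0 0 5" --pt "0 0 0 -0.004 0 0 5"

```text
time: 15.7
tool_pos: [0.5196, -0.33, 0.0419]
ee_rot: [-3.141, 0.006, -3.088]
wrist_force: [5.2, 3.1, 2.9]
width: 0.0136
finger_force: 30.0
```

Request:
apply_moves --pt "0 0 0 -0.001 0 0 5" --pt "0 0 0 -0.002 0 0 5" --pt "0 0 0 -0.003 0 0 5" --pt "0 0 0 -0.004 0 0 5" --pt "0 0 0 -0.004 0 0 5"

```text
time: 16.2
tool_pos: [0.5195, -0.33, 0.042]
ee_rot: [-3.139, 0.014, -3.088]
wrist_force: [15.1, 1.0, -2.0]
width: 0.0137
finger_force: 30.0
```

Request:
apply_moves --pt "0 0 0 0.0035 0 0 5" --pt "0 0 0 0.0035 0 0 42" --pt "0 0 0 0.0035 0 0 42" --pt "0 0 0 0.0035 0 0 42" --pt "0 0 0 0.0035 0 0 42"

```text
time: 16.7
tool_pos: [0.5156, -0.33, 0.0397]
ee_rot: [3.141, -0.002, -3.089]
wrist_force: [-0.3, -0.9, -0.0]
width: 0.039
finger_force: 0.0
```

Request:
apply_moves --pt "0 0 0 0 0 0.03 42" --pt "0 0 0 0 0 0.07 42" --pt "0 0 0 0 0 0.12 42" --pt "0 0 0 0.03 0.03 0.16 42" --pt "0 0 0 0.06 0.06 0.18 42"

```text
time: 17.2
tool_pos: [0.5737, -0.2747, 0.2224]
ee_rot: [-3.138, 0.004, -3.093]
wrist_force: [0.6, -0.2, -0.8]
width: 0.0391
finger_force: 0.0
```

```bash
python3 - <<'E'
from h import *
s=snap("wrist"); save(s,"w4.png",(100,0,400,230),2.6)
for n in("wrist","top"):
  s=snap(n)
  for q,z in dict(tray=0,gate_knob=.066,gate_pivot=0).items(): print(n,q,[(round(d["score"],2),np.round(at(s,d["pixel"],z),4).tolist()) for d in place_of(n,q)[:2]])
o=get_obs();print(o["time"],o["tool_pos"],o["wrist_force"])
E
```

```text
wrist tray [(0.73, [0.4535, -0.3807])]
wrist gate_knob [(0.91, [0.523, -0.3332])]
wrist gate_pivot [(0.9, [0.5238, -0.2813]), (0.22, [0.4331, -0.3449])]
top tray []
top gate_knob [(0.63, [0.5186, -0.3253])]
top gate_pivot [(0.9, [0.5126, -0.2714])]
17.65 [ 0.57229172 -0.27380875  0.21653137] [0.00260709 0.13601485 0.77376679]
```

View pics/w4.png

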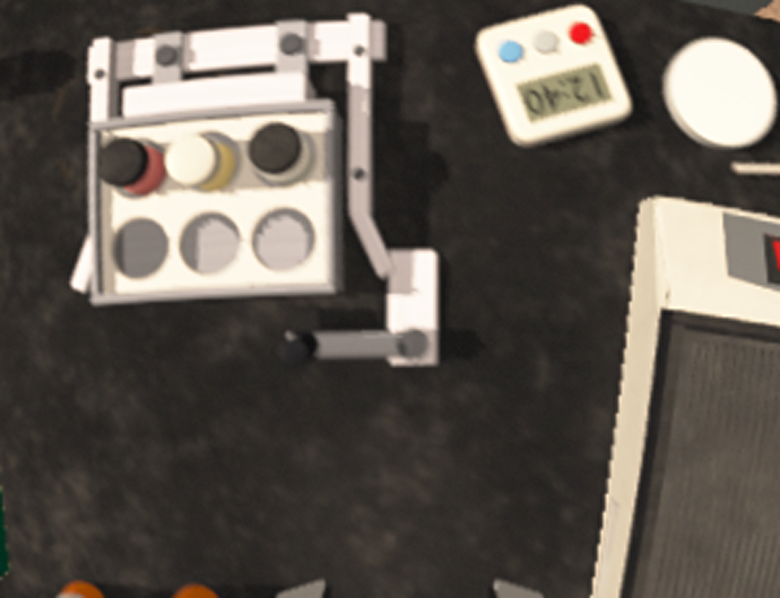

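The gate lies square behind the tray (knob at about (300,347) in the crop, parallel to the far wall). The tray is flush with the stop, the three vials are upright, and the gripper is clear. I'll hand it in.

```bash
python3 -c "
from bench import *
print(close_job())"
```

```text
the job is handed in; nothing more can be done
None
```

I dragged the tray home against the stop and swung the gate to its end behind it. The final picture showed all three vials standing, and the gripper had let go. I handed the job in at about 18 s, and the hand-in call returned no verdict.

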